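Set the bench magnifier over the stopper and lock it

ROBOT

A 6-joint arm with a two-finger parallel gripper is mounted at the origin on a cart in front of the work surface, level with it; the furniture and walls round the work are solid. World frame = base frame: x ahead of the robot, y to its left, z up, the work surface at z = 0. Lengths are in m, angles in rad, forces in N, time in s.
With the tool pointing down it reaches from about 0.375 to 0.975 m from the base axis. Payload 3.8 kg.
Tool frame: the origin (TCP) lies midway between the tips of the shut fingers; the grasp point (between the pads) lies 19 mm behind it; z points along the fingers, y is the line along which they close (so a half turn about z gives the same grasp; the last joint's range is limited). The gripper opens to 85 mm and grips with 20 to 120 N. Pads are 22 mm wide; open, the fingers measure 114 mm over their backs; the gripper's body (76 mm by 85 mm) begins 54 mm behind the grasp point. The pads swing forward as they close: fully open they stand 13 mm farther back than shut.
Start: joints at [1.302, 0.264, 1.604, -0, 1.274, -0.037], TCP at [0.155, 0.657, 0.191] pointing down, gripper open.
Joint ranges: [-2.63, 2.63], [-0.94, 2.18], [0.31, 2.57], [-1.31, 4.45], [0, 2.66], [-2.55, 2.55]. Speed limits (rad/s): [2.57, 2.57, 3.14, 3.14, 3.14, 3.14].

INTERFACE

Orientations are given as a rotation vector (axis times angle).
In Python, from workcell import bot gives the robot as it stands.
- The arm moves only by the tool step_arm, never from a script. Its argument "motion" is a list of rows, each a list of 5 numbers: the finger opening in cm, from 0 to 8.54, then the shift along the tool's x, y, z in cm, then the turn about the tool's z in degrees. In form: [[claw, dx, dy, dz, twist], ...]. A call has 1 to 20 rows; each row is the pose to reach, as a shift and turn from the pose commanded when the call began, along the tool's axes at that moment; what a row does not reach only later rows make up. A row lasts 1/10 s, in which the tool goes at most 50 mm and 8.59 degrees, less where a joint would pass 70% of its speed; a pose out of reach is approached as far as the arm can. A call with a gripper value outside its range is refused whole. The fingers move at their own pace and stop on an object; "force" is the grip in N (left out, the last holds). Time passes only in rows, so rows that repeat a pose let the fingers close. It gives the time, the measured TCP pose, the force, the opening and the grip force at its end, in the units of the state.
- bot.read_state(): the state, without advancing time (a new reading comes with each control period).
- bot.read_camera(name): name is "scene" or "side" or "wrist"; returns (picture, depth): 480x640x3 uint8, red, green, blue; 480x640 float32, m along the optical axis (not along the pixel's ray), 0 where there is no reading.
- bot.calibration(name): a dict with "mtx" (3x3 intrinsics, pixels), "k1" (the pictures are not rectified: a ray, as slopes to the right and down, at radius r is drawn at 1 + k1 r^2 times it, then the intrinsics apply), "origin" and "orientation" of the camera in the world; the wrist camera has in their place "T_tool_cam" (4x4, takes a point from camera to tool coordinates, whose origin is the TCP and whose axes are the flange's). Camera axes: x right, y up, looking along -z (the intrinsics and any distortion apply to the point x, -y, -z); pixel columns grow to the right and rows downward; lengths in m; the calibration is good to about 2 mm. A picture is of the moment at which its call begins: read the wrist's pose just before it. calibration takes no time and is no camera call.
- bot.finish_job(): hands the job in; it is judged then, once.
The state is a dict: "time": time; "q": joint angles; "joint_vel": joint speeds; "joint_torque": joint torques, N m; "tool_pos": TCP position; "tcp_rot": TCP orientation; "wrist_force": force on the tool from outside, world axes, zero at the start; "torque": the same for the moment, N m; "width": opening from 0.0 (shut) to 1.0 (fully open); "grip_force": force on a finger pad.
Only numpy, scipy, OpenCV 4.12 (cv2) and the standard library are available. Lean on these libraries where they do the work, as an engineer would, in place of code of your own. Each camera call takes 0.05 s, during which the arm holds its last target. There are 200 camera calls.

TASK

The magnifier on the perforated rail is wanted over the rubber stopper. First tilt its raised lens down until it is level; then pull the lock knob up, slide the carriage one hole along the rail to the side where the stopper stands, and let the pin down fully into that hole so that the lens is over the stopper. Finish while still gripping the knob with the pin fully home, and do not shift the stopper or the vial.

Things in the scene. Friction and masses are not known exactly. Their poses are not given: they have to be found in the camera images.
- stand: Fixed magnifier stand: flat aluminium rail 30 wide, 180 long, top 160 mm above its origin, on two dark feet (60x30). Origin: on the bench under the middle of the rail. Axes: y along the rail, z up, -x is the front, the robot's side, where the lens hangs. Three 11 mm pin holes in the rail, at y = -40, 0 and +40 mm. The distillation unit to the right of it is a tall obstacle.
- carriage (a joint): Slide of the black carriage (46x40, its top 182 mm above the bench) along the stand's y, in m: 0 at the middle hole, where it starts locked, +0.040 and -0.040 at the outer holes; end stops at +-0.058. Slides with about 2 N, only while the pin is pulled out of its hole.
- lock_pin (a joint): Lift of the spring lock pin with its knob, in m: 0 fully down in a hole, 0.010 the round tip just clear of the rail, 0.018 fully up. The spring pulls it down with 4 N at 0 and 8 N at 0.018; on the solid rail it rests at about 0.010. Pin 7 mm thick; drops in if within about 2 mm of the hole.
- pull_knob: The knob as a solid, rigidly on top of the lock pin; its frame's origin lies on the pin's axis at bench height (with the pin down).
- knob_mid (a point): Grip point of the black pull knob, on its vertical axis: round, 24 mm across, 32 mm high, with a 28 mm rim on its top 15 mm above this point. Knob underside 17 mm below this point, carriage top 30 mm below it. Moves with carriage and pin.
- lens_tilt (a joint): Tilt of the lens head about its hinge, in rad: 0 level, positive raised (starts 0.7 to 1.15); range -0.35 to 1.3. Stiff: stays where it is left; about 2 N at the tab moves it.
- lens_hinge (a point): Hinge axis of the lens head, 37 mm in front (stand -x) of the pin axis and 172 mm above the bench; the axis runs along the stand's y.
- lens_tab (a point): Middle of the upper face of the thumb tab at the lens head's free end, 86 mm from the hinge axis. Tab 20 wide, 6 thick, ends 97 mm from the hinge axis. Upper face 3 mm above the hinge line when level.
- lens_centre (a point): Centre of the round lens, 50 mm from the hinge axis; black rim 54 mm across, 10 mm thick.
- stopper_mid (a point): Centre of the red rubber stopper standing on the bench, 34 mm across, 30 mm high. It stands about 87 mm in front of the rail, in front of one outer hole, at either end.
- vial_mid (a point): Centre of the small clear screw-cap vial standing on the bench in front of the other outer hole, 32 mm across, 54 mm high, black cap.

How it is judged:
On the way, in this order (a step that is already met when the one before it is completed fails the run):
1. the lens head is tilted down to level (value of joint lens_tilt between -0.14 and 0.14 rad and value of joint carriage between -0.01 and 0.01 m), for 0.2 s.
2. the lock knob is pulled up until the pin is out of its hole (value of joint lock_pin above 0.0095 m), for 0.1 s.
At the end, for the whole second after the job is handed in: Lens level within 0.14 rad; carriage at an outer hole (35 to 45 mm from the middle one), pin within 3 mm of fully down; lens centre within 20 mm of the upright stopper's centre seen from above; fingers still pressing on the knob with more than 1.5 N (value of joint lens_tilt between -0.14 and 0.14 rad and value of joint lock_pin below 0.003 m and (value of joint carriage between 0.035 and 0.045 m or value of joint carriage between -0.045 and -0.035 m) and horizontal distance between lens_centre and stopper_mid below 0.02 m and contact force between the fingers and pull_knob above 1.5 N and angle between stopper_mid's own z axis and vertical below 0.15 rad); the arm keeps its last pose, push and grip.
It fails at once if the stopper or the vial is shifted by more than 15 mm (distance of any of stopper_mid, vial_mid from where it was at the start of the episode above 0.015 m).
It also fails if it takes over 43 s, if anything falls off the work surface, if the arm or the gripper's body presses on something with over 40 N, if the wrist force passes 120 N, or if a joint passes its speed limit or range.

## Working session

There is one attempt and no reset: what is moved stays moved. The work goes in short steps, Python scripts to look and compute and a tool call to move; the robot and the scene stay as the last step left them, time stands still between calls to the robot, and variables do not carry over. Pictures are saved under pics/ and viewed, at most 10 in all, crops included, and the job is handed in when it is done.

Besides the shell and the picture viewer there is one more tool, called after "Emit:" as a command line: name --pt "numbers of a row" for each row, then --argument value for the rest. step_arm: Moves the arm, as the interface text tells. Its arguments: {"type":"object","properties":{"motion":{"type":"array","items":{"type":"array","items":{"type":"number"}}},"force":{"type":"number"}},"required":["motion"]}

```bash
mkdir -p pics; cat > h.py <<'E'
import numpy as np, cv2
from scipy.spatial.transform import Rotation as R
from workcell import bot
def pose(name, st=None):
    c=bot.calibration(name)
    if name=="wrist":
        T=np.eye(4);T[:3,:3]=R.from_rotvec(st["tcp_rot"]).as_matrix();T[:3,3]=st["tool_pos"]
        T=T@np.array(c["T_tool_cam"]);return c,T[:3,:3],T[:3,3]
    o=np.array(c["orientation"],float)
    M=o if o.shape==(3,3) else R.from_rotvec(o).as_matrix()
    return c,M,np.array(c["origin"])
def rays(name,uv,st=None):
    c,M,o=pose(name,st)
    d=np.array([c["k1"],0,0,0],float)
    p=cv2.undistortPoints(np.array(uv,float).reshape(-1,1,2),np.array(c["mtx"],float),d).reshape(-1,2)
    return o,np.c_[p[:,0],-p[:,1],-np.ones(len(p))]@M.T   # depth 1 along axis
def pts(name,uv,depth,st=None):
    o,r=rays(name,uv,st); u=np.array(uv,int)
    return o+r*depth[u[:,1],u[:,0]][:,None]
def onz(name,uv,z,st=None):
    o,r=rays(name,uv,st);return o+r*((z-o[2])/r[:,2])[:,None]
E
python3 - <<'E'
from h import *
print(bot.read_state())
for n in("scene","side"):
    p,d=bot.read_camera(n);cv2.imwrite(f"pics/{n}0.png",p[...,::-1]);np.savez(f"{n}0.npz",p=p,d=d);print(n,bot.calibration(n),(d>0).mean())
print(bot.calibration("wrist"))
E
```

```text
{'time': 0.0, 'q': array([ 1.30211165e+00,  2.64757793e-01,  1.60535707e+00,  3.56152989e-06,
        1.27366383e+00, -3.69140973e-02]), 'joint_vel': array([-0.0004029 ,  0.00045284,  0.00077797,  0.00038766,  0.00183123,
        0.00050393]), 'joint_torque': array([-3.17482634e-03, -5.15098608e+01, -3.67318225e+01, -2.70835171e-04,
        1.26529281e-02,  1.29362505e-06]), 'tool_pos': array([0.15484636, 0.65618025, 0.19006811]), 'tcp_rot': array([-0.36321261, -3.12018555,  0.00339262]), 'wrist_force': array([-0.45058554, -0.03427509,  1.3218644 ]), 'torque': array([ 0.0159727 ,  0.02278121, -0.03018309]), 'grip_force': 0.0, 'width': 1.000452588007704}
scene {'mtx': array([[506.03824875,   0.        , 318.09913567],
       [  0.        , 506.03824875, 244.71320113],
       [  0.        ,   0.        ,   1.        ]]), 'k1': 0.03309540114865665, 'origin': array([-0.28087818,  0.77705916,  0.58335517]), 'orientation': array([ 0.62597842, -1.05263684, -1.87103401])} 0.9798795572916666
side {'mtx': array([[545.8462968 ,   0.        , 310.04849004],
       [  0.        , 545.8462968 , 244.34263594],
       [  0.        ,   0.        ,   1.        ]]), 'k1': 0.05567533263984591, 'origin': array([-0.01037111,  0.93981331,  0.70609907]), 'orientation': array([ 0.37237345, -1.03969505, -2.29701699])} 0.99611328125
{'mtx': array([[353.44585268,   0.        , 319.0812219 ],
       [  0.        , 353.44585268, 238.91469766],
       [  0.        ,   0.        ,   1.        ]]), 'k1': -0.03543706758897766, 'T_tool_cam': array([[ 7.61496092e-04,  9.48841291e-01,  3.15752475e-01,
         8.08767485e-02],
       [ 9.99999705e-01, -7.54761650e-04, -1.43615181e-04,
        -8.57084181e-05],
       [ 1.02049845e-04,  3.15752491e-01, -9.48841585e-01,
        -1.82873908e-01],
       [ 0.00000000e+00,  0.00000000e+00,  0.00000000e+00,
         1.00000000e+00]])}
```

View pics/scene0.png

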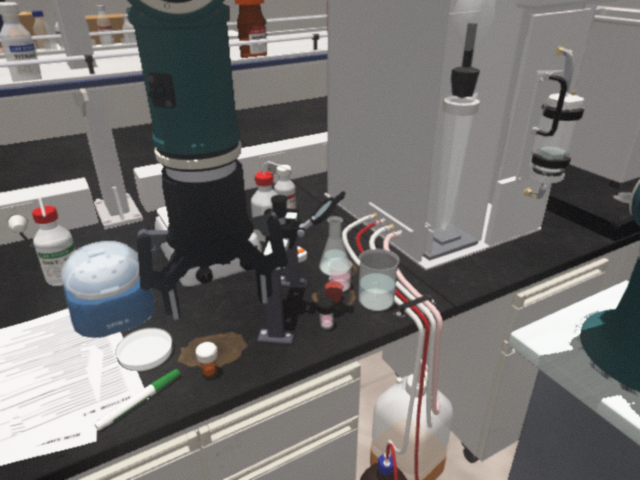

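View pics/side0.png

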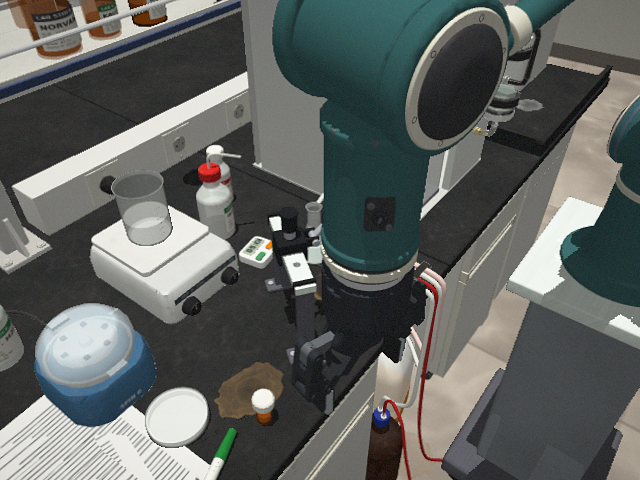

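The scene view shows the stand near (285,270), with the raised lens at about (325,205), the red stopper near (333,290) and the arm close by. The side view is partly blocked by the arm. Next I'll take depth positions and a wrist view.

```bash
python3 - <<'E'
from h import *
z=np.load("scene0.npz");p,d=z["p"],z["d"]
for n,uv in dict(lens=(325,205),knob=(283,203),rail=(290,250),foot=(277,337),red=(333,288),vial=(326,318),beaker=(378,290)).items(): print(n,pts("scene",[uv],d)[0].round(3))
st=bot.read_state();w,wd=bot.read_camera("wrist");np.savez("wrist0.npz",p=w,d=wd)
c=cv2.resize(p[160:360,220:420],None,fx=3,fy=3,interpolation=cv2.INTER_CUBIC)[...,::-1]
cv2.imwrite("pics/crop0.png",c)
cv2.imwrite("pics/w0.png",w[...,::-1])
E
```

```text
lens [0.368 0.402 0.21 ]
knob [0.389 0.468 0.221]
rail [0.462 0.425 0.08 ]
foot [0.327 0.52  0.007]
red [0.376 0.381 0.029]
vial [0.309 0.435 0.027]
beaker [0.306 0.329 0.049]
```

View pics/crop0.png

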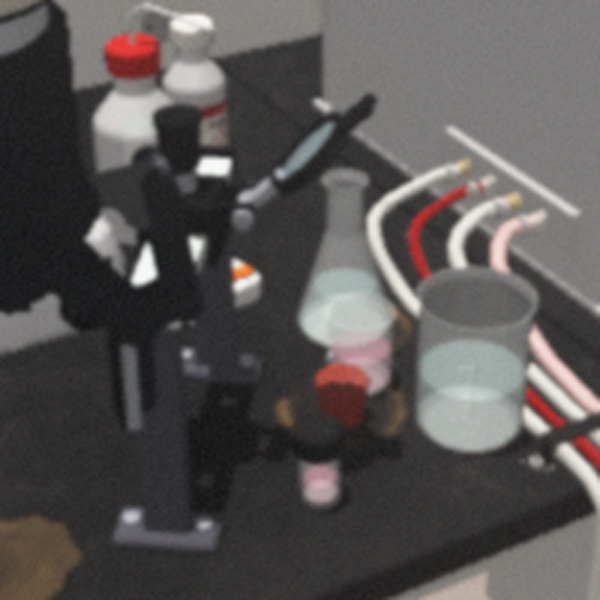

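View pics/w0.png

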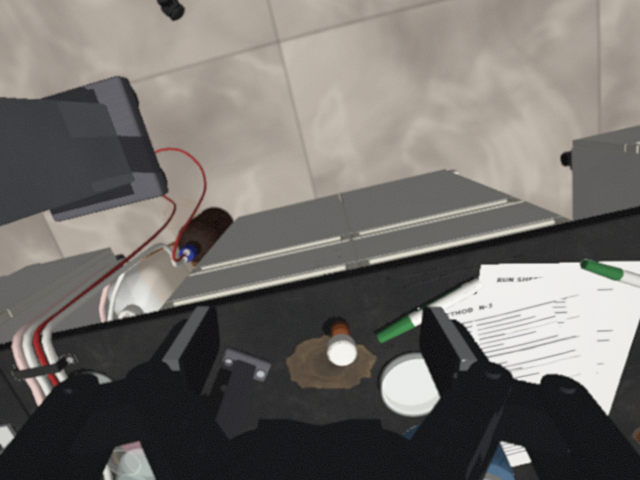

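The crop shows the knob at scene px (279,203), the lens up and to the right at (325,205), the red stopper at (333,288) on the far side, and the black-capped vial at (327,310) on the near side. The wrist view mostly misses the stand. I'll estimate the stand frame from depth.

```bash
python3 - <<'E'
from h import *
z=np.load("scene0.npz");p,d=z["p"],z["d"]
v,u=np.mgrid[160:360,250:420];uv=np.c_[u.ravel(),v.ravel()];P=pts("scene",uv,d);col=p[uv[:,1],uv[:,0]].astype(int)
def rep(n,m):
    Q=P[m];
    if len(Q): print(n,len(Q),"med",np.median(Q,0).round(3),"min",np.percentile(Q,3,axis=0).round(3),"max",np.percentile(Q,97,axis=0).round(3))
near=(np.hypot(P[:,0]-.42,P[:,1]-.46)<.2)
red=(col[:,0]>90)&(col[:,1]<70)&(col[:,2]<70)&(uv[:,1]>275)&(uv[:,1]<305)&(uv[:,0]<350);rep("red",red)
rep("foot1",(uv[:,0]>257)&(uv[:,0]<294)&(uv[:,1]>330)&(uv[:,1]<343)&(P[:,2]<.02)&(P[:,2]>.003))
rep("foot2",(uv[:,0]>280)&(uv[:,0]<308)&(uv[:,1]>274)&(uv[:,1]<286)&(P[:,2]<.02)&(P[:,2]>.003))
rep("rail",near&(abs(P[:,2]-.157)<.006)); rep("car",near&(abs(P[:,2]-.18)<.006));rep("knob",near&(P[:,2]>.2)&(uv[:,0]<292)&(uv[:,0]>268))
rep("lens",near&(P[:,2]>.19)&(uv[:,0]>300)); 
st=bot.read_state();print(R.from_rotvec(st["tcp_rot"]).as_matrix().round(3))
E
```

```text
red 31 med [0.379 0.377 0.029] min [ 0.366  0.364 -0.001] max [0.431 0.392 0.03 ]
foot1 391 med [0.327 0.522 0.008] min [0.31  0.495 0.004] max [0.348 0.546 0.018]
foot2 239 med [0.458 0.423 0.008] min [0.441 0.395 0.004] max [0.477 0.441 0.018]
rail 241 med [0.38  0.467 0.159] min [0.356 0.411 0.152] max [0.463 0.517 0.162]
car 319 med [0.38  0.454 0.18 ] min [0.365 0.433 0.175] max [0.402 0.474 0.185]
knob 284 med [0.392 0.473 0.221] min [0.387 0.46  0.202] max [0.408 0.482 0.227]
lens 466 med [0.343 0.411 0.213] min [0.331 0.388 0.193] max [0.38  0.434 0.239]
[[-0.973  0.23  -0.   ]
 [ 0.23   0.973 -0.002]
 [ 0.    -0.002 -1.   ]]
```

Emit:
step_arm --pt "8.5 0 0 -5 0" --pt "8.5 0 0 -10 0" --pt "8.5 0 0 -14 0" --pt "8.5 -4.5 -2 -14 -8" --pt "8.5 -9 -4 -14 -16" --pt "8.5 -13.5 -6 -14 -24" --pt "8.5 -18 -8 -14 -32" --pt "8.5 -22.5 -10 -14 -40" --pt "8.5 -27.3 -12.4 -14 -48" --pt "8.5 -27.3 -12.4 -14 -56" --pt "8.5 -27.3 -12.4 -14 -64" --pt "8.5 -27.3 -12.4 -14 -66" --pt "8.5 -27.3 -12.4 -14 -66" --pt "8.5 -27.3 -12.4 -14 -66"

```text
time: 1.55
tool_pos: [0.3922, 0.4734, 0.331]
tcp_rot: [1.393, -2.815, 0.0]
wrist_force: [-0.1, -0.6, -0.3]
width: 0.994
grip_force: 0.0
```

```bash
python3 - <<'E'
from h import *
st=bot.read_state();w,wd=bot.read_camera("wrist");np.savez("wrist1.npz",p=w,d=wd,tool_pos=st["tool_pos"],tcp_rot=st["tcp_rot"])
print(st["tool_pos"],st["q"],R.from_rotvec(st["tcp_rot"]).as_matrix().round(3))
cv2.imwrite("pics/w1.png",w[...,::-1])
E
```

```text
[0.39217854 0.47342269 0.33103131] [ 8.38486319e-01  9.76161336e-02  1.54624948e+00 -2.89386992e-05
  1.49831658e+00 -1.65142684e+00] [[-0.607 -0.795 -0.   ]
 [-0.795  0.607 -0.   ]
 [ 0.001  0.    -1.   ]]
```

View pics/w1.png

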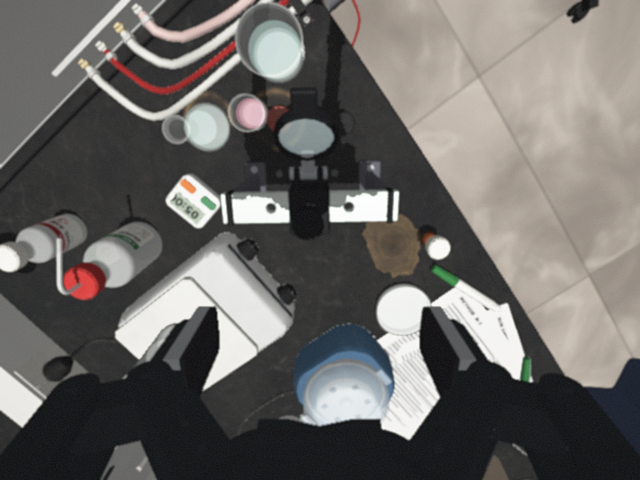

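The wrist view shows the white rail across (222–398, 190–222) with outer holes at (271,208) and (348,207). The knob is at about (308,220), the lens at (306,137) with its tab at (304,97), the stopper near (277,120) on the left, and the vial cap near (345,120) on the right.

```bash
cat > m.py <<'E'
from h import *
import sys
def measure(f):
    z=np.load(f);p,d=z["p"],z["d"];st=dict(tool_pos=z["tool_pos"],tcp_rot=z["tcp_rot"])
    return p,d,st
E
python3 - <<'E'
from m import *
p,d,st=measure("wrist1.npz")
m=np.zeros((480,640),np.uint8);m[183:228,215:405]=(p[183:228,215:405].min(2)>150)*255
ys,xs=np.where(m); box=cv2.boxPoints(cv2.minAreaRect(np.c_[xs,ys].astype(np.float32)))
C=onz("wrist",box,.16,st);print("rail corners",C.round(4).tolist());print("depth rail z",np.median(pts("wrist",np.c_[xs,ys],d,st)[:,2]))
e=[np.linalg.norm(C[i]-C[i-1]) for i in range(4)];print("edges",np.round(e,4),"centre",C.mean(0))
# holes
H=[]
for x0 in(271,348):
    s=(p[200:217,x0-10:x0+10].min(2)<130);y,x=np.where(s);uv=[x.mean()+x0-10,y.mean()+200];H.append(onz("wrist",[uv],.16,st)[0]);print("hole",uv,s.sum(),H[-1].round(4))
H=np.array(H);h=H[1]-H[0];print("holes dist",np.linalg.norm(h),"mid",H.mean(0).round(4),"dir",(h/np.linalg.norm(h)).round(3))
yv=h/np.linalg.norm(h);yv[2]=0;xv=np.array([yv[1],-yv[0],0]);O=H.mean(0)*[1,1,0];print("x axis",xv)
v,u=np.mgrid[80:245,200:410];uv=np.c_[u.ravel(),v.ravel()];P=pts("wrist",uv,d,st);L=np.c_[(P-O)@xv,(P-O)@yv,P[:,2]];col=p[uv[:,1],uv[:,0]].astype(int)
def rep(n,m):
    Q=L[m]
    if len(Q):print(n,len(Q),"med",np.median(Q,0).round(4),"lo",np.percentile(Q,2,axis=0).round(4),"hi",np.percentile(Q,98,axis=0).round(4))
k=(L[:,2]>.2)&(abs(L[:,0])<.03)&(abs(L[:,1])<.03);rep("knobtop",k&(L[:,2]>np.percentile(L[k,2],80)-.004))
q=(L[:,0]<-.045)&(abs(L[:,1])<.04)&(L[:,2]>.18);rep("lens",q);t=q&(abs(L[:,1])<.009);rep("tab",t&(L[:,0]<-.037-.045))
a=np.polyfit(L[t,0],L[t,2],1);print("tilt",np.arctan(-a[0]),a)
rep("red",(col[:,0]>1.7*col[:,1])&(L[:,0]<-.05)&(col[:,0]>40)&(L[:,2]<.06))
rep("vial",(L[:,2]>.035)&(L[:,2]<.07)&(L[:,0]<-.05)&(L[:,1]>.01)&(L[:,1]<.07))
np.savez("frame.npz",O=O,xv=xv,yv=yv)
# second view: scene red
z=np.load("scene0.npz");uv=np.argwhere((z["p"][...,0]>90)&(z["p"][...,1]<70)&(z["p"][...,2]<80))[:,::-1];uv=uv[(uv[:,1]>275)&(uv[:,1]<305)&(uv[:,0]>320)&(uv[:,0]<350)]
Q=onz("scene",uv,.03);print("scene red top", ((np.median(Q,0)-O)@np.c_[xv,yv]).round(4),"depthz",np.median(pts("scene",uv,z["d"])[:,2]).round(4))
E
```

```text
rail corners [[0.4693, 0.3996, 0.16], [0.3198, 0.5099, 0.16], [0.3367, 0.5366, 0.16], [0.4904, 0.4233, 0.16]]
depth rail z 0.16011375784114074
edges [0.0317 0.1858 0.0315 0.1909] centre [0.40404822 0.46732859 0.16      ]
hole [np.float64(272.14864864864865), np.float64(206.16216216216216)] 74 [0.4313 0.4452 0.16  ]
hole [np.float64(346.34090909090907), np.float64(205.29545454545453)] 88 [0.3703 0.4905 0.16  ]
holes dist 0.07599970758396661 mid [0.4008 0.4678 0.16  ] dir [-0.802  0.597  0.   ]
x axis [0.59674473 0.80243114 0.        ]
knobtop 810 med [0.0003 0.0005 0.2271] lo [-0.0118 -0.012   0.2253] hi [0.013  0.0125 0.2285]
lens 3607 med [-0.0766  0.0009  0.216 ] lo [-0.104  -0.0235  0.1932] hi [-0.0503  0.0239  0.514 ]
tab 847 med [-9.470e-02  2.000e-04  2.348e-01] lo [-0.1059 -0.0086  0.221 ] hi [-0.0826  0.0088  0.2421]
tilt 0.7626770538194013 [-0.95555986  0.14338304]
red 198 med [-0.0898 -0.0482  0.0302] lo [-0.1019 -0.0556  0.0284] hi [-0.0748 -0.0325  0.0319]
vial 400 med [-0.0813  0.0421  0.054 ] lo [-0.0942  0.0308  0.0513] hi [-0.0656  0.0534  0.0558]
scene red top [-0.0832 -0.0323] depthz 0.0287
```

Emit:
step_arm --pt "0 4 -1 0 0" --pt "0 8.6 -1 0 0" --pt "0 8.6 -1 4 0" --pt "0 8.6 -1 8 0" --pt "0 8.6 -1 8 0" --pt "0 8.6 -1 8 0" --pt "0 8.6 -1 8 0" --pt "0 8.6 -1 8 0" --pt "0 8.7 -1 9.6 0" --pt "0 9.2 -1 10.1 0" --pt "0 9.6 -1 10.7 0" --pt "0 10.1 -1 11.4 0" --pt "0 10.5 -1 12.2 0" --pt "0 10.9 -1 13.0 0" --force 40

```text
time: 3.0
tool_pos: [0.3338, 0.3803, 0.2007]
tcp_rot: [1.395, -2.815, 0.0]
wrist_force: [-2.7, -2.8, 5.3]
width: -0.001
grip_force: 3.3
```

```bash
cat > look.py <<'E'
from m import *
def look(f):
    st=bot.read_state();w,wd=bot.read_camera("wrist");np.savez(f+".npz",p=w,d=wd,tool_pos=st["tool_pos"],tcp_rot=st["tcp_rot"]);cv2.imwrite(f"pics/{f}.png",w[...,::-1])
    F=np.load("frame.npz");O,xv,yv=F["O"],F["xv"],F["yv"]
    v,u=np.mgrid[0:400,100:540];uv=np.c_[u.ravel(),v.ravel()];P=pts("wrist",uv,wd,st);L=np.c_[(P-O)@xv,(P-O)@yv,P[:,2]]
    t=np.array(st["tool_pos"])-O;print("tcp local",(t@xv).round(4),(t@yv).round(4),t[2].round(4),"F",np.round(st["wrist_force"],1),"w",st["width"],st["grip_force"],"t",st["time"])
    return w,uv,L
E
python3 - <<'E'
from look import *
w,uv,L=look("w2")
s,_=bot.read_camera("scene");cv2.imwrite("pics/s2.png",np.hstack([cv2.resize(s[160:360,220:420],(400,400))[...,::-1],cv2.resize(w,(400,400))[...,::-1]]))
E
```

```text
tcp local -0.1102 0.0015 0.2007 F [-2.7 -2.8  5.3] w -0.001117769707394078 3.2748931646347046 t 3.0
```

View pics/s2.png

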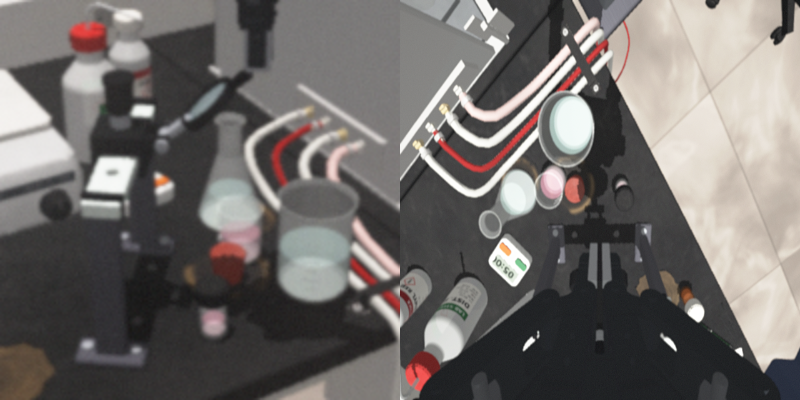

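The scene half shows the lens still raised, with its tip near (250,72) and the fingertips at about (258,68). The wrist half hides the lens behind the hand. I'll check by projection.

```bash
cat > tilt.py <<'E'
from h import *
def tilt():
    F=np.load("frame.npz");O,xv,yv=F["O"],F["xv"],F["yv"]
    st=bot.read_state();p,d=bot.read_camera("scene");v,u=np.mgrid[150:360,220:420];uv=np.c_[u.ravel(),v.ravel()];P=pts("scene",uv,d);L=np.c_[-(P-O)@xv,(P-O)@yv,P[:,2]]
    c,M,o=pose("scene");t=(np.array(st["tool_pos"])-o)@M;print("tcp px",c["mtx"][0,0]*t[0]/-t[2]+c["mtx"][0,2],-c["mtx"][1,1]*t[1]/-t[2]+c["mtx"][1,2],"t",st["time"])
    m=(L[:,0]>.045)&(L[:,0]<.14)&(abs(L[:,1])<.03)&(L[:,2]>.1)&(L[:,2]<.25)
    for a in np.arange(.045,.14,.01):
        k=m&(abs(L[:,0]-a)<.005)
        if k.sum()>3:print(round(a,3),k.sum(),np.percentile(L[k,2],[10,50,90]).round(4),"y",np.median(L[k,1]).round(3))
    return p
E
python3 -c "
from tilt import *
tilt()"
```

```text
tcp px 347.86100253369665 215.38247513305566 t 3.1
0.045 21 [0.1798 0.1855 0.1886] y 0.006
0.055 69 [0.1904 0.1936 0.1969] y 0.003
0.065 101 [0.1964 0.2016 0.2059] y 0.005
0.075 115 [0.2042 0.2102 0.215 ] y 0.011
0.085 95 [0.2128 0.2189 0.2246] y 0.016
0.095 63 [0.2184 0.2271 0.2329] y 0.01
0.105 57 [0.2324 0.2385 0.2475] y 0.01
0.115 25 [0.24   0.2453 0.2483] y 0.01
0.125 8 [0.2434 0.2464 0.249 ] y 0.009
```

```bash
python3 - <<'E'
from h import *
p,d=bot.read_camera("scene");print(bot.read_state()["tool_pos"],bot.read_state()["wrist_force"])
F=np.load("frame.npz");O,xv,yv=F["O"],F["xv"],F["yv"]
for r in range(150,230,5):
  for c in (340,348,356):
    P=pts("scene",[(c,r)],d)[0];print(r,c,p[r,c],round(-(P-O)@xv,3),round((P-O)@yv,3),P[2].round(3),end=" | ")
  print()
cv2.imwrite("pics/s3.png",cv2.resize(p[100:250,250:450],None,fx=4,fy=4)[...,::-1])
E
```

```text
[0.33417492 0.38074707 0.2012202 ] [0.51056915 0.48273174 0.10780226]
150 340 [74 75 79] 0.102 0.059 0.332 | 150 348 [105 107 111] 0.113 0.061 0.333 | 150 356 [36 38 38] 0.122 0.02 0.319 | 
155 340 [40 39 42] 0.102 0.065 0.327 | 155 348 [56 54 56] 0.114 0.066 0.328 | 155 356 [36 37 40] 0.122 0.018 0.31 | 
160 340 [31 33 36] 0.102 0.058 0.317 | 160 348 [48 43 45] 0.113 0.055 0.317 | 160 356 [49 50 50] 0.122 0.019 0.303 | 
165 340 [43 40 39] 0.101 0.048 0.305 | 165 348 [39 40 38] 0.113 0.048 0.306 | 165 356 [52 54 53] 0.122 0.006 0.29 | 
170 340 [39 35 35] 0.1 0.039 0.294 | 170 348 [36 37 36] 0.112 0.033 0.292 | 170 356 [90 87 89] 0.123 0.028 0.291 | 
175 340 [108 104 107] 0.064 -0.396 0.1 | 175 348 [40 41 44] 0.111 0.017 0.277 | 175 356 [119 117 118] 0.105 -0.342 0.124 | 
180 340 [116 114 114] 0.064 -0.395 0.087 | 180 348 [40 40 40] 0.111 0.015 0.268 | 180 356 [116 115 116] 0.106 -0.338 0.114 | 
185 340 [114 112 112] 0.064 -0.398 0.073 | 185 348 [41 39 40] 0.111 0.016 0.26 | 185 356 [115 115 112] 0.106 -0.341 0.1 | 
190 340 [112 111 110] 0.065 -0.395 0.061 | 190 348 [36 39 37] 0.111 0
[... 242 characters left out ...]
87 -0.366 0.049 | 200 356 [123 121 121] 0.107 -0.337 0.064 | 
205 340 [139 136 136] 0.066 -0.392 0.021 | 205 348 [125 121 121] 0.087 -0.367 0.035 | 205 356 [126 122 121] 0.108 -0.336 0.052 | 
210 340 [54 51 51] 0.064 -0.415 -0.004 | 210 348 [134 129 130] 0.088 -0.364 0.023 | 210 356 [121 119 120] 0.108 -0.342 0.035 | 
215 340 [55 54 53] 0.067 -0.381 -0.001 | 215 348 [56 53 52] 0.087 -0.383 -0.001 | 215 356 [129 127 125] 0.108 -0.339 0.023 | 
220 340 [131 128 128] 0.086 -0.151 0.109 | 220 348 [56 58 55] 0.089 -0.357 -0.001 | 220 356 [131 125 123] 0.108 -0.36 -0.001 | 
225 340 [95 93 93] 0.087 -0.139 0.104 | 225 348 [172 163 159] 0.091 -0.332 -0.001 | 225 356 [115 114 110] 0.115 -0.217 0.063 |
```

View pics/s3.png

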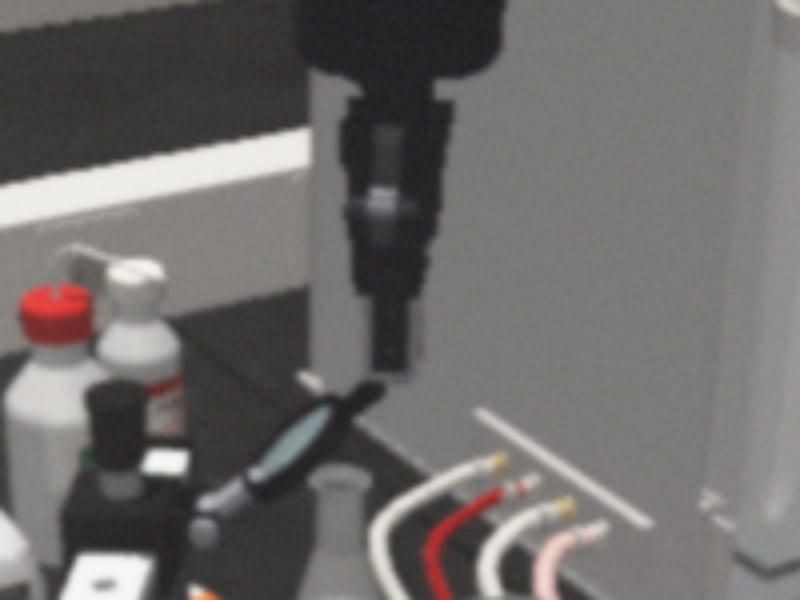

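Scene crop: the fingertips bottom out at about (390,375), just above the tab end at (375,390), so the lens has hardly moved. The tips look about 39 mm higher than the reported TCP, so I'll check the pose against the wrist view.

```bash
python3 - <<'E'
from look import *
w,uv,L=look("w4")
g=L[:,2]
print("bench z", np.median(g[(abs(g)<.06)]), "red", [np.median(L[(w[uv[:,1],uv[:,0],0]>1.8*w[uv[:,1],uv[:,0],1])&(abs(L[:,0]+.09)<.03)&(abs(L[:,1]+.04)<.025),i]).round(4) for i in range(3)])
q=bot.read_state()["q"];print(q)
# scene feet & knob again
p,d=bot.read_camera("scene");v,u=np.mgrid[150:360,220:420];uv2=np.c_[u.ravel(),v.ravel()];F=np.load("frame.npz");O,xv,yv=F["O"],F["xv"],F["yv"];P=pts("scene",uv2,d);M=np.c_[-(P-O)@xv,(P-O)@yv,P[:,2]]
k=(abs(M[:,0])<.016)&(abs(M[:,1])<.016)&(M[:,2]>.2);print("knob top",np.percentile(M[k,2],97))
k=(M[:,2]>.235)&(abs(M[:,0]-.111)<.012)&(abs(M[:,1])<.03)&(M[:,2]<.27);print("finger",M[k].min(0),M[k].max(0))
# TCP in wrist px and wrist depth around fingertips
dd=np.load("w4.npz")["d"];c=bot.calibration("wrist")
T=np.linalg.inv(np.array(c["T_tool_cam"]));t=T[:3,3];print("tcp in cam",t, "px",c["mtx"][0,0]*t[0]/-t[2]+319,239+c["mtx"][1,1]*t[1]/t[2])
for r in range(200,400,12):print(r,[round(float(dd[r,x]),3) for x in(305,312,319,326,333)],w[r,319],w[r,305])
E
```

```text
tcp local -0.1096 0.0015 0.2012 F [0.5 0.5 0.1] w -0.0021003604705498754 0.0 t 3.2
bench z 0.0006906316230184673 red [np.float64(-0.0824), np.float64(-0.045), np.float64(0.0299)]
[ 8.01239246e-01 -6.43278889e-02  1.94421296e+00  1.09715688e-04
  1.26085806e+00 -1.68969294e+00]
knob top 0.2272172495540834
finger [0.09951995 0.00091616 0.235301  ] [0.12025807 0.01852284 0.2699878 ]
tcp in cam [ 0.00034874 -0.0192956  -0.19921425] px 319.61872849778024 273.23424428464034
200 [0.389, 0.39, 0.391, 0.39, 0.391] [38 38 38] [34 36 35]
212 [0.395, 0.393, 0.395, 0.395, 0.394] [35 35 36] [63 55 45]
224 [0.399, 0.399, 0.4, 0.399, 0.398] [38 36 37] [57 48 41]
236 [0.401, 0.401, 0.403, 0.405, 0.404] [60 62 64] [100  85  69]
248 [0.407, 0.407, 0.409, 0.409, 0.408] [37 37 36] [33 32 32]
260 [0.413, 0.414, 0.414, 0.412, 0.413] [39 40 40] [59 61 61]
272 [0.418, 0.418, 0.417, 0.418, 0.417] [36 37 38] [35 34 34]
284 [0.422, 0.424, 0.423, 0.424, 0.423] [35 35 38] [35 35 35]
296 [0.15, 0.15, 0.149, 0.149, 0.149] [32 33 33] [109 111 112]
308 [0.139, 0.141, 0.141, 0.14, 0.14] [35 33 35] [116 118 120]
320 [0.132, 0.132, 0.133, 0.131, 0.131] [31 29 32] [112 115 115]
332 [0.124, 0.124, 0.124, 0.124, 0.125] [31 32 35] [112 114 116]
344 [0.116, 0.116, 0.124, 0.116, 0.116] [35 35 35] [30 34 38]
356 [0.111, 0.11, 0.126, 0.114, 0.11] [38 40 39] [37 39 41]
368 [0.105, 0.114, 0.126, 0.115, 0.105] [36 36 37] [32 35 37]
380 [0.094, 0.116, 0.129, 0.116, 0.096] [38 37 39] [29 32 35]
392 [0.094, 0.117, 0.25, 0.118, 0.095] [25 28 27] [37 36 40]
```

```bash
python3 - <<'E'
from m import *
for f in("wrist0","wrist1","w4"):
    z=np.load(f+".npz");d=z["d"];T=np.array(bot.calibration("wrist")["T_tool_cam"])
    v,u=np.where((d>0)&(d<.21));uv=np.c_[u,v]
    c=bot.calibration("wrist");n=cv2.undistortPoints(uv.astype(float).reshape(-1,1,2),c["mtx"],np.array([c["k1"],0,0,0.])).reshape(-1,2)
    P=(np.c_[n[:,0],-n[:,1],-np.ones(len(n))]*d[v,u][:,None])@T[:3,:3].T+T[:3,3]
    i=np.argsort(P[:,2])[-15:];print(f,len(P),P[i].round(4)[::3].tolist());
    for a in range(-60,61,12):
        k=abs(P[:,1]*1e3-a)<6
        if k.sum(): print(a,k.sum(),"zmax",np.percentile(P[k,2],99).round(4),"x",P[k][P[k,2]>np.percentile(P[k,2],95),0].mean().round(4))
E
```

```text
wrist0 54658 [[0.0033, -0.0431, -0.0537], [-0.0096, 0.0427, -0.0535], [0.0032, 0.0423, -0.0535], [-0.0073, -0.0434, -0.0532], [-0.001, 0.0425, -0.0529]]
-60 7425 zmax -0.0695 x 0.0072
-48 5675 zmax -0.0552 x 0.0024
-36 2901 zmax -0.1027 x 0.0117
-24 3373 zmax -0.1161 x 0.0154
-12 3374 zmax -0.113 x 0.0096
0 2991 zmax -0.1141 x 0.0097
12 3355 zmax -0.113 x 0.0096
24 3443 zmax -0.1151 x 0.0163
36 2983 zmax -0.0684 x 0.0008
48 5630 zmax -0.0554 x 0.0026
60 7695 zmax -0.0741 x 0.0074
wrist1 54625 [[0.0047, 0.0422, -0.0535], [0.0064, -0.0429, -0.0533], [0.0054, -0.0431, -0.0531], [0.001, -0.0431, -0.053], [-0.006, -0.0434, -0.0529]]
-60 7461 zmax -0.0696 x 0.0072
-48 5682 zmax -0.0553 x 0.0025
-36 2894 zmax -0.1021 x 0.0118
-24 3392 zmax -0.116 x 0.0155
-12 3366 zmax -0.1129 x 0.0096
0 2993 zmax -0.114 x 0.0096
12 3360 zmax -0.1132 x 0.0097
24 3453 zmax -0.115 x 0.0165
36 3392 zmax -0.057 x 0.0017
48 5216 zmax -0.0558 x 0.0032
60 7795 zmax -0.0752 x 0.0074
w4 59541 [[0.1385, -0.156, 0.0561], [0.1375, -0.1569, 0.0562], [0.1365, -0.1557, 0.0569], [0.1371, -0.1564, 0.0572], [0.1394, -0.1574, 0.0575]]
-60 1425 zmax -0.1172 x 0.0115
-48 4548 zmax -0.1044 x 0.0118
-36 6936 zmax -0.0906 x 0.0041
-24 4256 zmax -0.0106 x -0.0291
-12 7437 zmax -0.0507 x 0.0074
0 7967 zmax -0.0462 x 0.011
12 6883 zmax -0.0509 x 0.0072
24 4312 zmax -0.0114 x -0.0216
36 7207 zmax -0.0918 x 0.003
48 4221 zmax -0.1054 x 0.0118
60 1133 zmax -0.1188 x 0.0116
```

Both cameras agree that the real fingertips sit about 40 mm behind the reported TCP. I'll include that offset and redo the push from the hinge side of the tab.

Emit:
step_arm --pt "0 0 -0.1 -2.5 0" --pt "0 -2.2 -0.1 -2.5 0" --pt "0 -2.2 -0.1 -1 0" --pt "0 -2.2 -0.1 0.6 0" --pt "0 -1.7 -0.1 1.1 0" --pt "0 -1.3 -0.1 1.7 0" --pt "0 -0.8 -0.1 2.4 0" --pt "0 -0.4 -0.1 3.2 0" --pt "0 0 -0.1 4.0 0" --pt "0 0.4 -0.1 4.8 0" --pt "0 0.8 -0.1 5.6 0" --pt "0 1.1 -0.1 6.4 0" --pt "0 1.1 -0.1 6.5 0" --pt "0 1.1 -0.1 6.5 0" --pt "0 1.1 -0.1 6.5 0"

```text
time: 4.8
tool_pos: [0.328, 0.3711, 0.136]
tcp_rot: [1.394, -2.814, 0.001]
wrist_force: [-0.5, -0.5, 0.3]
width: 0.001
grip_force: 0.2
```

```bash
python3 -c "
from tilt import *
tilt();s=bot.read_state();print(s['tool_pos'],s['wrist_force'])"
```

```text
tcp px 352.85923121385235 249.02157712028435 t 4.8
0.045 19 [0.1709 0.1743 0.1757] y 0.006
0.055 42 [0.1691 0.1739 0.1756] y 0.006
0.065 85 [0.1693 0.174  0.1766] y 0.006
0.075 115 [0.1709 0.1731 0.1756] y 0.005
0.085 126 [0.1698 0.1732 0.1756] y 0.006
0.095 115 [0.1694 0.173  0.1755] y 0.006
0.105 92 [0.1685 0.1729 0.1766] y 0.01
0.115 141 [0.1734 0.1913 0.209 ] y 0.012
0.125 147 [0.1728 0.1928 0.2081] y 0.012
0.135 82 [0.1739 0.223  0.2471] y 0.01
[0.3281883  0.37126647 0.13625468] [ 0.32127452 -0.58310834  0.91218511]
```

The lens is now level: its upper surface reads a flat 0.175. Next, over to the knob.

Emit:
step_arm --pt "0 0 0 -5 0" --pt "4 0 0 -10 0" --pt "8.5 -4 0.1 -10 -0.7" --pt "8.5 -8 0.1 -10 -0.7" --pt "8.5 -12.1 0.1 -10 -0.7" --pt "8.5 -12.1 0.1 -10 -0.7" --pt "8.5 -12.1 0.1 -10 -0.7" --pt "8.5 -12.1 0.1 -10 -0.7"

```text
time: 5.65
tool_pos: [0.4002, 0.4676, 0.2362]
tcp_rot: [1.412, -2.805, 0.001]
wrist_force: [0.5, -0.5, -0.8]
width: 0.994
grip_force: 0.0
```

```bash
python3 - <<'E'
from look import *
w,uv,L=look("w5")
def rep(n,m):
    Q=L[m];print(n,len(Q),"med",np.median(Q,0).round(4),"lo",np.percentile(Q,2,axis=0).round(4),"hi",np.percentile(Q,98,axis=0).round(4))
k=(abs(L[:,2]-.227)<.006)&(abs(L[:,0])<.025)&(abs(L[:,1])<.025);rep("knob",k)
t=(abs(L[:,1])<.009)&(L[:,0]<-.042)&(L[:,0]>-.135)&(abs(L[:,2]-.175)<.03);rep("lens",t);a=np.polyfit(L[t,0],L[t,2],1);print("tilt",-a[0])
from tilt import tilt;tilt()
E
```

```text
tcp local -0.0005 0.0003 0.2362 F [ 0.5 -0.5 -0.8] w 0.9940541487109615 0.0 t 5.65
knob 1630 med [0.     0.0005 0.2271] lo [-0.012  -0.0119  0.2245] hi [0.0131 0.0124 0.2286]
lens 3750 med [-0.0928 -0.0002  0.1746] lo [-0.1303 -0.0086  0.1724] hi [-0.0449  0.0085  0.1776]
tilt -0.009389552094976293
tcp px 280.06706113469306 191.50408035250592 t 5.7
0.045 16 [0.1703 0.1742 0.1759] y 0.006
0.055 43 [0.1688 0.1739 0.1756] y 0.006
0.065 87 [0.1693 0.174  0.1763] y 0.003
0.075 111 [0.1707 0.1731 0.1756] y 0.005
0.085 130 [0.1697 0.1733 0.1751] y 0.009
0.095 115 [0.1699 0.1729 0.1756] y 0.007
0.105 91 [0.1688 0.1733 0.1761] y 0.009
0.115 52 [0.1708 0.1734 0.1755] y 0.007
0.125 48 [0.1702 0.1734 0.1746] y 0.006
0.135 14 [0.171  0.1731 0.174 ] y 0.005
```

Emit:
step_arm --pt "8.5 0 0 4 0" --pt "8.5 0 0 7 0" --pt "8.5 0 0 8.4 0" --pt "8.5 0 0 8.4 0" --pt "0 0 0 8.4 0" --pt "0 0 0 8.4 0" --pt "0 0 0 8.4 0" --pt "0 0 0 8.4 0" --pt "0 0 0 8.4 0" --pt "0 0 0 8.4 0" --force 50

```text
time: 6.75
tool_pos: [0.4014, 0.4691, 0.154]
tcp_rot: [-1.411, 2.804, 0.002]
wrist_force: [-0.7, -0.7, 6.2]
width: 0.295
grip_force: 48.7
```

Emit:
step_arm --pt "0 0 0 -0.4 0" --pt "0 0 0 -0.8 0" --pt "0 0 0 -1.2 0" --pt "0 0 0 -1.5 0" --pt "0 0 0 -1.5 0" --pt "0 0 0 -1.5 0"

```text
time: 7.35
tool_pos: [0.4011, 0.4687, 0.1663]
tcp_rot: [-1.412, 2.806, 0.001]
wrist_force: [3.2, 4.2, -7.1]
width: 0.294
grip_force: 49.4
```

```bash
cat > ck.py <<'E'
from look import *
def ck(f):
    look(f)
    F=np.load("frame.npz");O,xv,yv=F["O"],F["xv"],F["yv"]
    p,d=bot.read_camera("scene");v,u=np.mgrid[150:360,220:420];uv=np.c_[u.ravel(),v.ravel()];P=pts("scene",uv,d);L=np.c_[-(P-O)@xv,(P-O)@yv,P[:,2]]
    k=(L[:,0]>.05)&(L[:,0]<.14)&(abs(L[:,2]-.175)<.008);print("lens y range",np.percentile(L[k,1],[2,50,98]).round(4),"slope",np.polyfit(L[k,0],L[k,2],1)[0].round(3),"u",np.percentile(L[k,0],[2,98]).round(4))
    k=(abs(L[:,0])<.03)&(abs(L[:,2]-.182)<.004)&(abs(L[:,1])<.08);print("carriage y",np.percentile(L[k,1],[2,98]).round(4))
    cv2.imwrite(f"pics/{f}s.png",cv2.resize(p[150:350,220:420],None,fx=3,fy=3)[...,::-1])
E
python3 -c "
from ck import *
ck('w6')"
```

```text
tcp local 0.0009 0.0003 0.1663 F [ 3.2  4.2 -7.1] w 0.2938059400933854 49.367869407869875 t 7.35
lens y range [-0.3598  0.0005  0.0273] slope 0.01 u [0.0546 0.1344]
carriage y [-0.0151  0.023 ]
```

View pics/w6s.png

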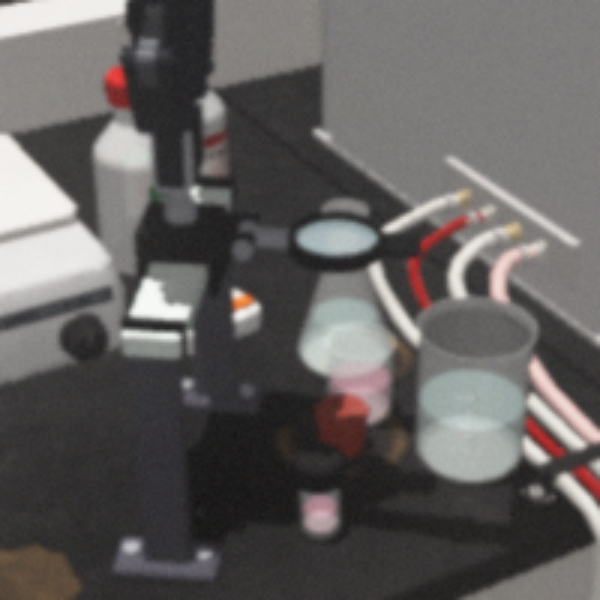

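The gripper holds the raised knob at (180,190). The lens is level at (337,240), still over the middle; the stopper is at (342,420). The pin is up and the spring pulls with about 7 N. Now the slide toward the stopper side (stand -y).

Emit:
step_arm --pt "0 0 0 -0.1 0" --pt "0 0 -0.7 -0.1 0" --pt "0 0 -1.4 -0.1 0" --pt "0 0 -2.1 -0.1 0" --pt "0 0 -2.8 -0.1 0" --pt "0 0 -3.5 -0.1 0" --pt "0 0 -4.0 -0.1 0" --pt "0 0 -4.0 -0.1 0" --pt "0 0 -4.0 -0.1 0"

```text
time: 8.35
tool_pos: [0.4336, 0.4447, 0.1671]
tcp_rot: [-1.411, 2.806, 0.0]
wrist_force: [4.8, 5.4, -7.3]
width: 0.297
grip_force: 49.5
```

```bash
python3 -c "
from ck import *
ck('w7')"
```

```text
tcp local 0.001 -0.0401 0.1671 F [ 4.8  5.4 -7.3] w 0.29695613995959813 49.48900339426473 t 8.35
lens y range [-0.3602 -0.0401 -0.0125] slope 0.013 u [0.0543 0.1343]
carriage y [-0.0564 -0.0173]
```

The carriage has moved about 40 mm. Now lower the pin.

Emit:
step_arm --pt "0 0 0 0.4 0" --pt "0 0 0 0.8 0" --pt "0 0 0 1.2 0" --pt "0 0 0 1.6 0" --pt "0 0 0 1.6 0" --pt "0 0 0 1.6 0"

```text
time: 9.05
tool_pos: [0.4339, 0.445, 0.1541]
tcp_rot: [-1.411, 2.804, 0.001]
wrist_force: [1.3, 1.3, 5.2]
width: 0.297
grip_force: 50.1
```

```bash
python3 -c "
from ck import *
ck('w8')"
```

```text
tcp local 0.0015 -0.0402 0.1541 F [1.3 1.3 5.2] w 0.2972862591097592 50.13379808748141 t 9.05
lens y range [-0.3602 -0.0395 -0.0124] slope 0.012 u [0.0542 0.1342]
carriage y [-0.056  -0.0181]
```

View pics/w8s.png

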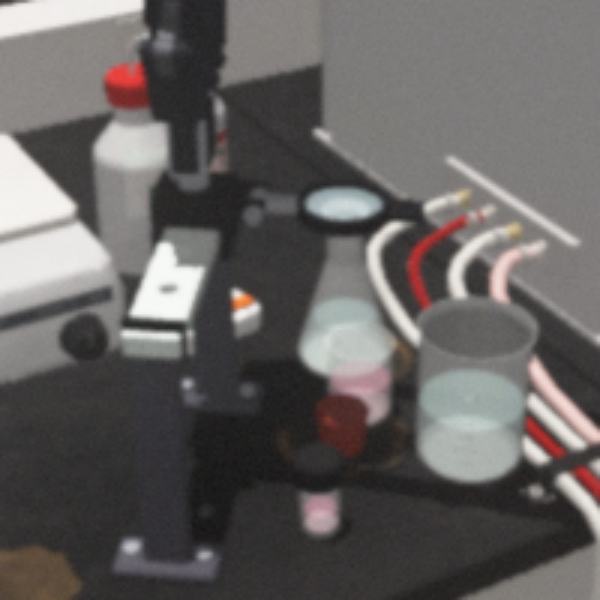

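The lens is now above the stopper, at (343,205) with the stopper at (342,425), and the knob is back down on the carriage at (190,183). Height and force match the original locked state (z 0.154, pressing down with about 5 N), so the pin is home.

```bash
python3 -c "
from workcell import bot
print(bot.finish_job())"
```

```text
the job is handed in; nothing more can be done
None
```

I handed the job in at about 9 s with the lens level, the carriage one hole along over the stopper, the pin home by height and force, and the knob still gripped at about 50 N; the hand-in gave no verdict back.

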